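# Pack the pocket microscope into its case

## Robot

A 6-joint arm with a two-finger parallel gripper is mounted at the origin on the work surface. World frame = base frame: x ahead of the robot, y to its left, z up, the work surface at z = 0. Lengths are in mm, angles in rad, forces in N, time in s.
With the tool pointing down it reaches from about 350 to 975 mm from the base axis. Payload 7.1 kg.
Tool frame: the origin (TCP) lies on the front face of the gripper's body, between the roots of the fingers; the fingertips stand 80 mm ahead of it and the grasp point (between the pads) lies 61 mm ahead of it (env.tips_ahead is the distance from the TCP to the fingertips, in mm); z points along the fingers, y is the direction in which the jaws open and shut (so a half turn about z gives the same grasp; the last joint's range is limited). The gripper opens to 88 mm and grips with 3 to 60 N. Pads are 20 mm wide; open, the fingers measure 115 mm over their backs; the gripper's body (75 mm by 178 mm) begins 61 mm behind the grasp point.
Start: joints at [-1.257, 0.423, 1.63, -0, 1.089, -0.019], TCP at [204.199, -590.685, 302.675] pointing down, gripper open.
Joint ranges: [-3, 3], [-0.9, 2.11], [0.09, 2.58], [-1.31, 4.45], [0.11, 2.69], [-2.54, 2.54]. Speed limits (rad/s): [2.39, 2.39, 3.01, 3.14, 3.14, 3.14].

## Interface

Orientations are given as a unit quaternion [x, y, z, w].
In Python, from station import env, set_gripper, viewer, workorder gives the robot as it stands. Calls block until the motion is done:
- env.reach(position, orientation): joint-space move of the TCP to a pose.
- env.move_l(position, rot=None, rate=150, f_stop=None): straight line of the TCP; rot=None keeps the orientation; rate is the mean speed in mm/s. With f_stop (N) it stops when the force on the tool has changed by that much, and returns True; else False.
- env.move_joints(angles): joint-space move.
- set_gripper(opening): finger opening in mm; the grip force is fixed at half the most; returns when the fingers have stopped.
- env.hold(seconds).
- env.ik(position, orientation): joint angles nearest the present ones, or None.
- env.read_state(): the state.
- viewer.camera(name): name is "side" or "top" or "wrist"; returns the picture (480x640x3 uint8, blue, green, red); there is no depth.
- viewer.camera_params(name): a dict with "fx", "fy", "cx", "cy" (pixels), "pose" (4x4, takes a point from camera to world coordinates); the wrist camera has in their place "tool_from_camera" (4x4, takes a point from camera to tool coordinates, whose origin is the TCP and whose axes are the flange's). Camera axes: x right, y up, looking along -z (the intrinsics and any distortion apply to the point x, -y, -z); pixel columns grow to the right and rows downward; lengths in mm; the calibration is good to about 2 mm. A picture is of the moment at which its call begins: read the wrist's pose just before it. camera_params takes no time and is no camera call.
A pose or a line that the arm cannot do raises env.IKError and nothing moves.
- workorder.sign_off(): hands the job in, once; it reports no verdict.
The state is a dict: "time_s": time; "qpos": joint angles; "dq": joint speeds; "tau": joint torques, N m; "tool_pos": TCP position; "orientation": TCP orientation; "force": force on the tool from outside, world axes, zero at the start; "wrist_torque": the same for the moment, N m; "width": finger opening in mm.
Only numpy, scipy, OpenCV 4.12 (cv2) and the standard library are available. Lean on these libraries where they do the work, as an engineer would, in place of code of your own. Each camera call takes 0.05 s, during which the arm holds its last target.

## Task

Put the pocket microscope away. It stands upright on the desk: lay it down flat on the open desk and let go, then take it again across its waist and press it fully home into its T-shaped cutout in the case insert, and finally swing the steel keeper bar all the way across its eyepiece to lock it in. Do not disturb the other things.

Things in the scene. Friction and masses are not known exactly. Their poses are not given: they have to be found in the camera images.
- scope_center (a point): Middle of the waist of the loose pocket microscope (about 200 g, 140 mm long). Own z points from foot to eyepiece. Waist: bare metal, flat sided, 80 mm long (40 either way of this point), 32 mm wide (own y), 38 mm thick (own x). Starts standing on its foot, this point 70 mm up, own x within 35 degrees of world +x. Lying flat (own x vertical, either face) this point is 19 mm above the desk.
- scope_foot (a point): Centre of the underside of the microscope's foot, 70 mm below scope_center along own z; same axes. The foot is a black block 30 mm long (z), 56 mm wide (y) and 38 mm thick (x), flush with the waist's thickness. The desk from x 0.42 to 0.64 m and y 0.10 to 0.30 m, where it stands, has nothing else on it.
- scope_eye (a point): Centre of the microscope's eyepiece end, 70 mm above scope_center along own z; same axes. The eyepiece is a black round tube 30 mm in diameter and 30 mm long, on the microscope's centre line.
- case_seat (a point): The seat in the fixed case: scope_center lies here when home, either flat face up, with the microscope's own z along this frame's +x (z up). 29 mm above the desk. The cutout's floor is 10 mm and the insert's top 30 mm above the desk, so the seated microscope's flat top is 48 mm up. Cutout in this frame: foot pocket x -72.5 to -37.5 mm, 61 wide; waist slot to +42, 37 wide; eyepiece slot to +72.5, 35 wide.
- case: The case with its grey rigid insert; origin on the desk 25 mm along +x from below case_seat, same axes. It spans x -116 to +117, y -102 to +70 mm, rim 32 mm high. The cutout's edges have sloped lead-ins 3.5 mm wide. Sprung tapered rubber pads in the cutout's side walls grip the microscope: just laid in, it stops 7 to 10 mm too high; pressed straight down at its middle with some 8 to 18 N it goes to the floor and stays.
- keeper (a joint): Angle (rad) of the keeper, a level steel bar 18 mm wide, 7 mm thick, turning on an upright pivot at x +31, y +46 mm of case; underside 47 mm above the desk, 3 mm over a seated eyepiece. 0: at its stop, bar along the case's -y across the eyepiece. Grows anticlockwise from above; at pi/2 the bar points along the case's +x, clear. Starts 1.2 to 1.6; light friction, stays put.
- keeper_knob (a point): Middle of the keeper's upright round knob, 16 mm in diameter and 26 mm high, on top of the bar 66 mm from the pivot axis; the knob runs from 54 to 80 mm above the desk, this point is 67 mm above it.
- slide_box: Bystander: wooden slide box 70 x 27 x 26 mm in its own pocket of the case; origin at the centre of its underside. Leave it there.
- water_bottle: Bystander: glass bottle, white cap, 66 mm diameter, 190 mm high; origin under its centre.
- pen: Bystander: blue pen, 10 mm thick and 140 mm long, lying on the desk along its own x; origin under its centre.
- spectacles: Bystander: spectacles, 130 mm wide, 45 mm high, arms along own +x; origin under the middle of the front.

How it is judged:
By the outcome, as a careful person would: the job done as asked, in the order asked, and still so for the second after the job is handed in, with the robot touching nothing.
It also fails if it takes over 72 s, if anything falls off the work surface, if the arm or the gripper's body presses on something with over 40 N, if the wrist force passes 120 N, or if a joint passes its speed limit or range.

## Working session

There is one attempt and no reset: what is moved stays moved. The work goes in short steps, each a Python script; the robot and the scene stay as the last script left them, time stands still between calls to the robot, and variables do not carry over. Pictures are saved under pics/ and viewed, and the job is handed in when it is done.

```bash
ls; mkdir -p pics
python3 - <<'E'
from station import env, set_gripper, viewer, workorder
import cv2
s=env.read_state();print(s['time_s'],s['tool_pos'],s['orientation'],s['width'],env.tips_ahead)
for n in ['side','top','wrist']:
    im=viewer.camera(n);cv2.imwrite(f'pics/{n}0.png',im);p=viewer.camera_params(n);print(n,p)
E
```

```text
pics
0.0 [ 204.07845741 -590.27430446  301.90203797] [ 9.86186719e-01  1.65635662e-01 -1.04025248e-04 -7.56229713e-04] 87.6928343097599 80.0
side {'fx': 433.6933940752067, 'fy': 433.6933940752067, 'cx': 319.22360609725945, 'cy': 242.20519727292154, 'pose': array([[ 9.87171523e-01,  8.95863833e-02, -1.32161506e-01,
         5.02174276e+02],
       [-1.58750972e-01,  6.39096674e-01, -7.52564662e-01,
        -4.22225770e+02],
       [ 1.70444323e-02,  7.63891171e-01,  6.45119962e-01,
         5.31217302e+02],
       [ 0.00000000e+00,  0.00000000e+00,  0.00000000e+00,
         1.00000000e+00]])}
top {'fx': 565.1299267180449, 'fy': 565.1299267180449, 'cx': 317.62992738275744, 'cy': 227.52214873471002, 'pose': array([[-2.55863149e-02,  9.94399245e-01, -1.02545026e-01,
         4.97642581e+02],
       [-9.99649345e-01, -2.61506829e-02, -4.16281945e-03,
         1.10407889e+02],
       [-6.82112699e-03,  1.02402557e-01,  9.94719653e-01,
         1.05453512e+03],
       [ 0.00000000e+00,  0.00000000e+00,  0.00000000e+00,
         1.00000000e+00]])}
wrist {'fx': 398.8696938852623, 'fy': 398.8696938852623, 'cx': 318.9263237301612, 'cy': 236.74999043905302, 'tool_from_camera': array([[ 2.91390552e-04,  9.53283450e-01,  3.02077109e-01,
         8.30728054e+01],
       [ 9.99998506e-01, -7.92503319e-04,  1.53633018e-03,
        -1.76519391e-01],
       [ 1.70395525e-03,  3.02076210e-01, -9.53282256e-01,
        -8.23610733e+01],
       [ 0.00000000e+00,  0.00000000e+00,  0.00000000e+00,
         1.00000000e+00]])}
```

View pics/top0.png

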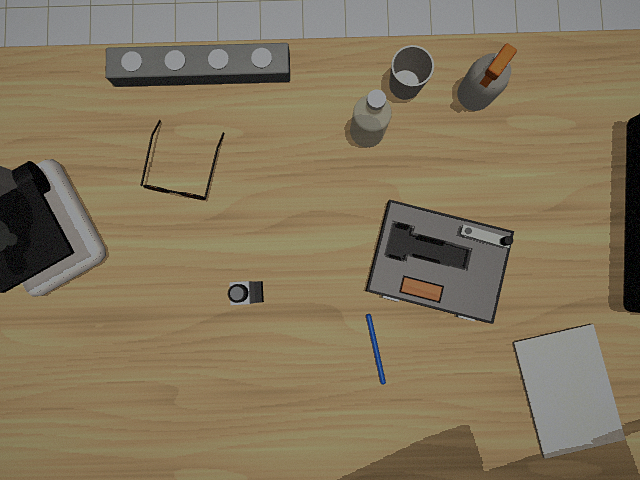

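View pics/side0.png

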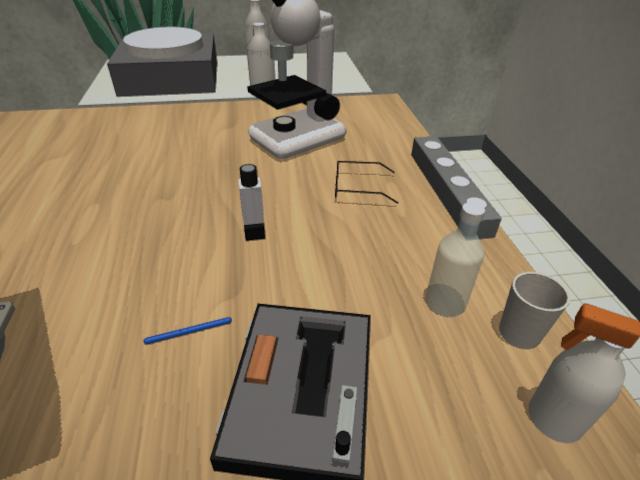

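The top view shows the scope at about (240,292), the case around (440,260), its T-cutout from (400,240) to (465,260), and the keeper knob near (506,240). Enlarging these next.

```bash
cat > h.py <<'E'
import numpy as np, cv2
from station import env, set_gripper, viewer, workorder
from scipy.spatial.transform import Rotation as R
def ray(n,px,tool=None):
    p=viewer.camera_params(n)
    if n=='wrist':
        s=tool; T=np.eye(4);T[:3,:3]=R.from_quat(s['orientation']).as_matrix();T[:3,3]=s['tool_pos'];T=T@p['tool_from_camera']
    else: T=p['pose']
    u,v=px
    d=np.array([(u-p['cx'])/p['fx'],-(v-p['cy'])/p['fy'],-1.])
    return T[:3,3],T[:3,:3]@d
def atz(n,px,z,tool=None):
    o,d=ray(n,px,tool); return o+d*(z-o[2])/d[2]
def proj(n,P,tool=None):
    p=viewer.camera_params(n)
    if n=='wrist':
        s=tool; T=np.eye(4);T[:3,:3]=R.from_quat(s['orientation']).as_matrix();T[:3,3]=s['tool_pos'];T=T@p['tool_from_camera']
    else: T=p['pose']
    P=np.atleast_2d(P); c=(P-T[:3,3])@T[:3,:3]
    return np.c_[p['cx']+p['fx']*c[:,0]/-c[:,2], p['cy']-p['fy']*c[:,1]/-c[:,2]]
def crop(im,x0,y0,w,h,k,name):
    c=cv2.resize(im[y0:y0+h,x0:x0+w],None,fx=k,fy=k,interpolation=cv2.INTER_CUBIC)
    for i in range(0,w,10):
        cv2.line(c,(i*k,0),(i*k,6 if i%50 else 14),(0,0,255),1)
        if i%20==0: cv2.putText(c,str(x0+i),(i*k,24),0,.4,(0,0,255),1)
    for i in range(0,h,10):
        cv2.line(c,(0,i*k),(6,i*k),(0,0,255),1)
        if i%20==0: cv2.putText(c,str(y0+i),(8,i*k+4),0,.4,(0,0,255),1)
    cv2.imwrite(name,c)
E
python3 - <<'E'
from h import *
t=cv2.imread('pics/top0.png')
crop(t,360,195,160,130,5,'pics/tc.png')
crop(t,215,265,70,55,8,'pics/ts.png')
E
```

```text
(no output)
```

View pics/tc.png

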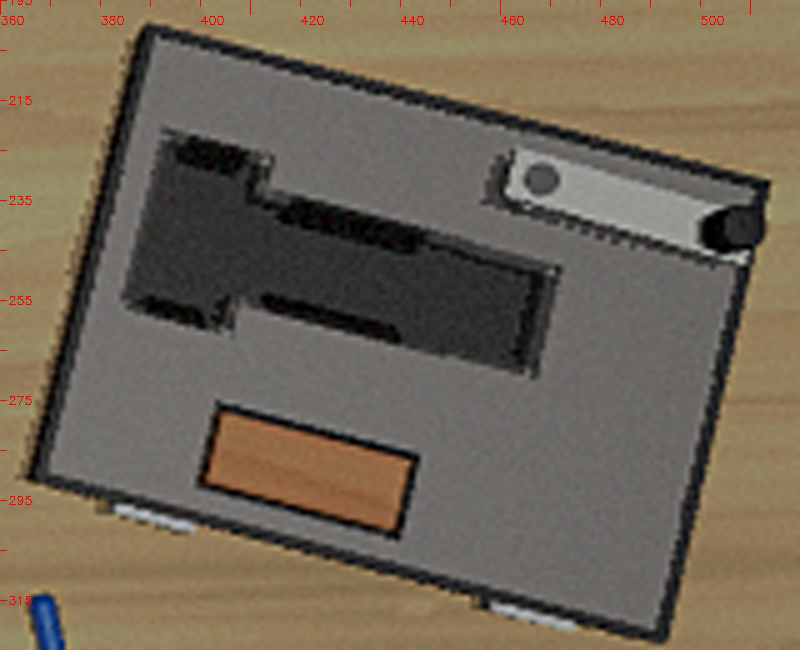

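View pics/ts.png

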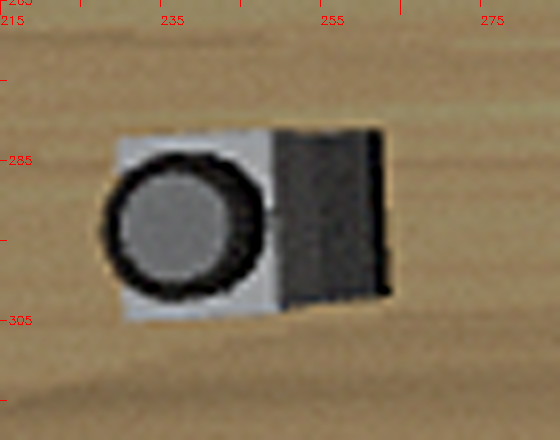

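Run:
```python
from h import *
from scipy.optimize import least_squares
M=np.array([[-116,70],[117,70],[117,-102],[-116,-102]])
px=[(389,200),(513.5,231.5),(493,323),(366,291)]
W=np.array([atz('top',p,32)[:2] for p in px])
print(np.round(W,1))
def f(q):
    c,s=np.cos(q[2]),np.sin(q[2]); return ((M@np.array([[c,s],[-s,c]])+q[:2])-W).ravel()
r=least_squares(f,[400,0,-1.8]);q=r.x;print('case',q,np.degrees(q[2]),np.round(r.fun,1))
c,s=np.cos(q[2]),np.sin(q[2]);Rm=np.array([[c,-s],[s,c]])
S=q[:2]+Rm@[-25,0];print('seat',S)
# slot corners check
sl=[(-72.5,30.5),(-72.5,-30.5),(-37.5,30.5),(72.5,17.5),(72.5,-17.5)]
P=np.array([np.r_[S+Rm@np.array(a),30] for a in sl]);print(np.round(proj('top',P),1))
k=atz('top',(506.5,239.5),80);print('knob',k); 
piv=q[:2]+Rm@[31,46];print('piv',piv,np.linalg.norm(k[:2]-piv))
d=k[:2]-piv;print('ang',np.arctan2(d[1],d[0])-q[2]+np.pi/2)
print('eye',atz('top',(237.1,293.2),140))
cs=[(215+a/8,265+b/8) for a,b in [(118,137),(271,130),(281,310),(125,320)]]
C=np.array([atz('top',p,110) for p in cs]);print(np.round(C,1),C.mean(0))
for a in (C[0]-C[3],C[1]-C[2]): print(np.linalg.norm(a),np.degrees(np.arctan2(a[1],a[0])))
for a in (C[0]-C[1],C[3]-C[2]): print(np.linalg.norm(a),np.degrees(np.arctan2(-a[0],a[1])))
m=cv2.imread('pics/side0.png')
crop(m,205,300,175,180,3,'pics/sc.png');crop(m,225,155,60,90,6,'pics/ss.png')
```

```text
[[ 650.1  -16.9]
 [ 586.5 -240.2]
 [ 423.6 -193.7]
 [ 486.1   30.7]]
case [ 552.122886   -108.91941858   -1.84747817] -105.8527017353699 [ 1.   0.5  1.  -0.4 -1.6  0.1 -0.4 -0.2]
seat [558.95201595 -84.87024013]
[[393.3 222.9]
 [385.4 255.3]
 [412.  227.6]
 [469.5 249.5]
 [465.2 268.3]]
knob [ 568.7625473 -210.8436045   80.       ]
piv [ 587.90525321 -151.30599896] 62.539344922037365
ang 1.536394358329568
eye [489.11667384 246.49942458 140.        ]
[[507.5 263.  110. ]
 [508.1 231.1 110. ]
 [470.9 229.5 110. ]
 [469.7 261.9 110. ]] [489.03766947 246.39929084 110.        ]
37.82070725547672 1.6483077745551449
37.237939797966 2.442247005090697
31.893499018809045 1.1379272386448864
32.40962719507618 2.182642654056486
```

View pics/sc.png

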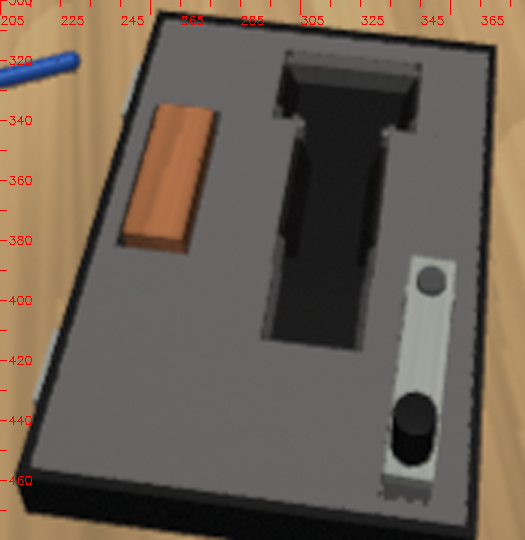

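View pics/ss.png

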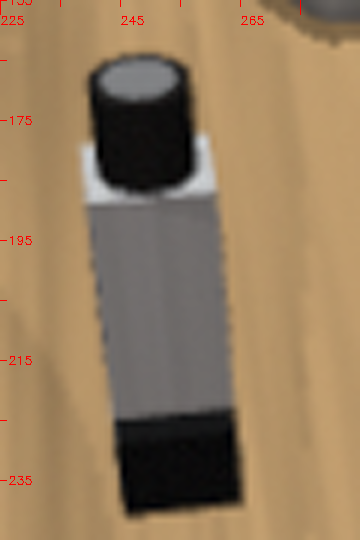

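Run:
```python
from h import *
from scipy.optimize import least_squares
M=np.array([[-116,-102],[-116,70],[117,-102],[117,70]])
px=[(258.3,304.3),(370,315.3),(211.7,455),(362.7,475.7)]
W=np.array([atz('side',p,32)[:2] for p in px])
def f(q):
    c,s=np.cos(q[2]),np.sin(q[2]); return ((M@np.array([[c,s],[-s,c]])+q[:2])-W).ravel()
r=least_squares(f,[552,-108,-1.84]);q=r.x;print('case',q,np.degrees(q[2]),np.round(r.fun,1))
k=atz('side',(343,437.7),80);print('knob',k)
e=atz('side',(225+138/6,155+78/6),140);print('eye',e)
# foot bottom front edge corners
for p in [(127,515),(242,502)]: print(atz('side',(225+p[0]/6,155+p[1]/6),0))
for p in [(87,205),(216,191)]: print(atz('side',(225+p[0]/6,155+p[1]/6),110))
# ik feasibility
def Rt(heading,tilt,flip):
    # tool z points tilt below horizontal in heading
    h=np.radians(heading);t=np.radians(tilt)
    z=np.array([np.cos(h)*np.cos(t),np.sin(h)*np.cos(t),-np.sin(t)]);y=np.array([-np.sin(h),np.cos(h),0])*flip
    return R.from_matrix(np.c_[np.cross(y,z),y,z])
for flip in (1,-1):
  for tilt in (0,10,20,30,90,100,110,120):
    Rr=Rt(2,tilt,flip);z=Rr.as_matrix()[:,2]
    g=np.array([489,246.4,85]) if tilt<60 else np.array([520,230,30])
    for back in (53,150):
        j=env.ik(list(g-z*back),list(Rr.as_quat()));print(flip,tilt,back,Rr.as_matrix()[2,0].round(2),None if j is None else np.round(j,2))
```

```text
case [ 554.6751724  -107.5065669    -1.85256331] -106.14405890768248 [-0.5  3.8  1.5  1.6 -1.7 -2.5  0.6 -2.9]
knob [ 568.77061554 -214.18328126   80.        ]
eye [491.10893887 249.43694196 140.        ]
[474.32288231 220.69760574   0.        ]
[510.65013033 222.11259521   0.        ]
[473.060432   230.59581064 110.        ]
[510.65493018 233.08358687 110.        ]
1 0 53 -1.0 [0.82 1.17 2.24 3.94 1.76 1.76]
1 0 150 -1.0 [1.09 1.25 2.33 4.23 1.78 1.96]
1 10 53 -0.98 [0.81 1.05 2.29 3.9  1.54 1.71]
1 10 150 -0.98 [1.07 1.07 2.41 4.15 1.57 1.86]
1 20 53 -0.94 [0.78 0.91 2.32 3.87 1.29 1.63]
1 20 150 -0.94 [1.01 0.86 2.45 4.08 1.32 1.72]
1 30 53 -0.87 [0.74 0.78 2.32 3.86 1.01 1.53]
1 30 150 -0.87 [0.93 0.64 2.45 4.06 1.02 1.53]
1 90 53 -0.0 [ 0.4   0.67  1.85 -0.    0.62 -1.21]
1 90 150 -0.0 [ 0.4   0.51  1.83 -0.    0.8  -1.21]
1 100 53 0.17 [ 0.37  0.72  1.75  0.08  0.84 -1.29]
1 100 150 0.17 [ 0.36  0.59  1.69  0.06  1.02 -1.29]
1 110 53 0.34 [ 0.34  0.78  1.64  0.12  1.06 -1.34]
1 110 150 0.34 [ 0.33  0.69  1.55  0.11  1.24 -1.33]
1 120 53 0.5 [ 0.32  0.86  1.53  0.15  1.26 -1.36]
[... 160 characters left out ...]
53 0.98 [ 0.81  1.05  2.29  3.9   1.54 -1.43]
-1 10 150 0.98 [ 1.07  1.07  2.41  4.15  1.57 -1.28]
-1 20 53 0.94 [ 0.78  0.91  2.32  3.87  1.29 -1.51]
-1 20 150 0.94 [ 1.01  0.86  2.45  4.08  1.32 -1.43]
-1 30 53 0.87 [ 0.74  0.78  2.32  3.86  1.01 -1.61]
-1 30 150 0.87 [ 0.93  0.64  2.45  4.06  1.02 -1.62]
-1 90 53 0.0 [ 0.4   0.67  1.85 -0.    0.62  1.93]
-1 90 150 0.0 [ 0.4   0.51  1.83 -0.    0.8   1.93]
-1 100 53 -0.17 [0.37 0.72 1.75 0.08 0.84 1.85]
-1 100 150 -0.17 [0.36 0.59 1.69 0.06 1.02 1.86]
-1 110 53 -0.34 [0.34 0.78 1.64 0.12 1.06 1.8 ]
-1 110 150 -0.34 [0.33 0.69 1.55 0.11 1.24 1.81]
-1 120 53 -0.5 [0.32 0.86 1.53 0.15 1.26 1.78]
-1 120 150 -0.5 [0.31 0.79 1.41 0.14 1.45 1.79]
```

```bash
cat >> h.py <<'E'
def Rt(heading,tilt,flip):
    h=np.radians(heading);t=np.radians(tilt)
    z=np.array([np.cos(h)*np.cos(t),np.sin(h)*np.cos(t),-np.sin(t)]);y=np.array([-np.sin(h),np.cos(h),0])*flip
    return R.from_matrix(np.c_[np.cross(y,z),y,z])
E
python3 - <<'E'
from h import *
def sh(tag,g,Rr,back):
    z=Rr.as_matrix()[:,2]; j=env.ik(list(np.array(g)-z*back),list(Rr.as_quat()));print(tag,back,None if j is None else np.round(j,2))
flip=-1
for tilt in (40,50,60,120,130,140,150,160):
    for b in (53,140): sh(('stand',tilt),(490,247.5,90),Rt(2,tilt,flip),b)
for tilt in (30,40,50,60,70):
    for x in (500,560,600,650): sh(('lie',tilt,x),(x,200,30),Rt(2,tilt,flip),53)
E
```

```text
('stand', 40) 53 [ 0.69  0.65  2.29  3.93  0.71 -1.76]
('stand', 40) 140 [ 0.82  0.47  2.39  4.15  0.69 -1.88]
('stand', 50) 53 [ 0.63  0.56  2.23  4.13  0.45 -2.03]
('stand', 50) 140 None
('stand', 60) 53 None
('stand', 60) 140 None
('stand', 120) 53 [0.36 0.75 1.59 0.17 1.31 1.81]
('stand', 120) 140 [0.34 0.7  1.46 0.15 1.48 1.83]
('stand', 130) 53 [0.34 0.83 1.49 0.2  1.5  1.8 ]
('stand', 130) 140 [0.32 0.81 1.34 0.18 1.67 1.81]
('stand', 140) 53 [0.33 0.91 1.4  0.23 1.68 1.79]
('stand', 140) 140 [0.31 0.92 1.22 0.22 1.85 1.81]
('stand', 150) 53 [0.32 1.   1.32 0.26 1.85 1.79]
('stand', 150) 140 [0.3  1.03 1.11 0.25 2.02 1.81]
('stand', 160) 53 [0.31 1.08 1.24 0.29 2.01 1.79]
('stand', 160) 140 [0.29 1.14 1.01 0.29 2.18 1.83]
('lie', 30, 500) 53 [ 0.61  0.94  2.32  3.68  1.15 -1.5 ]
('lie', 30, 560) 53 [ 0.51  0.91  2.23  3.62  1.05 -1.57]
('lie', 30, 600) 53 [ 0.46  0.9   2.16  3.59  0.98 -1.61]
('lie', 30, 650) 53 [ 0.41  0.9   2.07  3.57  0.89 -1.65]
('lie', 40, 500) 53 [ 0.56  0.82  2.31  3.68  0.86 -1.58]
('lie', 40, 560) 53 [ 0.48  0.81  2.2   3.64  0.75 -1.65]
('lie', 40, 600) 53 [ 0.44  0.81  2.13  3.63  0.69 -1.7 ]
('lie', 40, 650) 53 [ 0.39  0.82  2.04  3.63  0.61 -1.75]
('lie', 50, 500) 53 [ 0.51  0.72  2.26  3.74  0.56 -1.72]
('lie', 50, 560) 53 [ 0.45  0.72  2.15  3.75  0.46 -1.81]
('lie', 50, 600) 53 [ 0.41  0.73  2.08  3.78  0.41 -1.87]
('lie', 50, 650) 53 [ 0.37  0.76  1.98  3.83  0.34 -1.97]
('lie', 60, 500) 53 [ 0.47  0.65  2.2   4.    0.28 -2.03]
('lie', 60, 560) 53 [ 0.41  0.67  2.08  4.2   0.21 -2.29]
('lie', 60, 600) 53 [ 0.38  0.69  2.    4.41  0.18 -2.54]
('lie', 60, 650) 53 None
('lie', 70, 500) 53 None
('lie', 70, 560) 53 [ 0.38  0.65  2.   -0.62  0.2   2.51]
('lie', 70, 600) 53 [ 0.35  0.68  1.91 -0.47  0.24  2.32]
('lie', 70, 650) 53 [ 0.32  0.72  1.81 -0.34  0.3   2.17]
```

Run:
```python
from h import *
print('bottle cap',atz('top',(376,99),190),'spec',[atz('top',p,20)[:2].round() for p in [(143,186),(206,198),(159,122),(223,133)]])
H=2.2
def pose(axis,tilt,back):
    Rr=Rt(H,tilt,1); return list(np.array(axis)-Rr.as_matrix()[:,2]*back),list(Rr.as_quat())
A=[490.3,247.8,80]
for t in [('a',*pose([490.3,247.8,200],120,160)),('b',*pose(A,160,160)),('c',*pose(A,160,71))]:
    print(t[0],np.round(t[1]),np.round(env.ik(t[1],t[2]),2))
env.reach(*pose([490.3,247.8,200],120,160))
env.reach(*pose(A,160,160))
s=env.read_state();print(s['time_s'],s['tool_pos'],s['force'],s['qpos'])
cv2.imwrite('pics/w1.png',viewer.camera('wrist'));cv2.imwrite('pics/s1.png',viewer.camera('side'))
c=np.array(A)
print('expected scope pts wrist: eye top, foot',proj('wrist',np.array([[490.3,247.8,140],[490.3,247.8,0]]),s))
```

```text
bottle cap [787.60303169  16.99930698 190.        ] spec [array([690., 437.]), array([665., 320.]), array([812., 408.]), array([787., 288.])]
a [570. 251. 339.] [ 0.34  0.58  1.36  0.15  1.7  -1.29]
b [641. 254. 135.] [ 0.28  1.18  0.94  0.29  2.22 -1.31]
c [557. 250. 104.] [ 0.31  1.11  1.19  0.28  2.04 -1.35]
4.0917 [641.05924293 253.51057987 135.56764674] [0.21213843 0.25419087 1.46452094] [ 0.28321326  1.17372341  0.9365137   0.29040703  2.22018418 -1.3063909 ]
expected scope pts wrist: eye top, foot [[318.66600437 163.45956467]
 [318.37440472 328.60684601]]
```

View pics/w1.png

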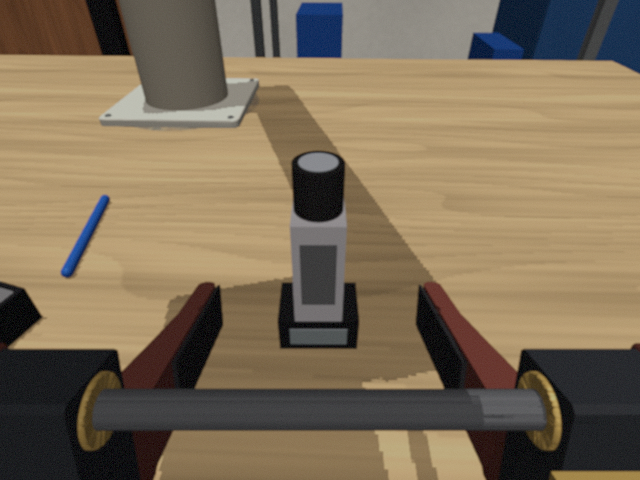

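View pics/s1.png

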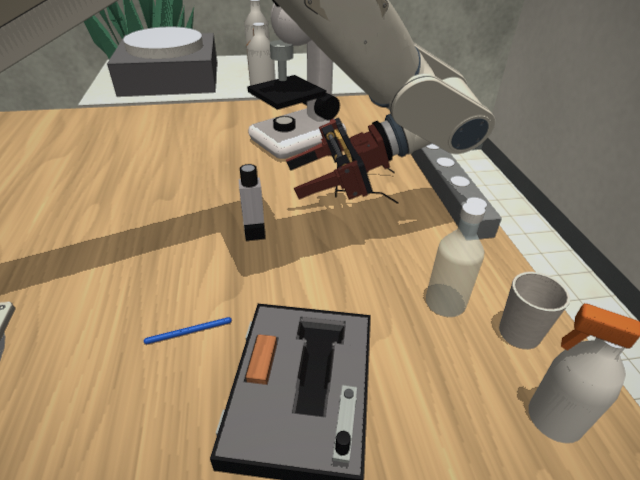

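Run:
```python
from h import *
H=2.2
def pose(axis,tilt,back):
    Rr=Rt(H,tilt,1); return list(np.array(axis)-Rr.as_matrix()[:,2]*back),list(Rr.as_quat())
A=[490.3,247.8,80]
print(env.move_l(pose(A,160,71)[0],rate=80,f_stop=8))
print('w',set_gripper(20)); s=env.read_state();print(s['width'],s['tool_pos'],s['force'],s['time_s'])
print((Rt(H,70,1)*Rt(H,160,1).inv()).apply([0,0,1]))
p=list(s['tool_pos']);p[2]+=90
env.move_l(p,rate=100)
s=env.read_state();print(s['width'],s['force'])
cv2.imwrite('pics/s2.png',viewer.camera('side'))
for z in (170,100,20): print(np.round(env.ik(*pose([570,190,z],70,71)),2))
```

```text
False
w False
31.988592569299776 [556.98701834 250.34927341 104.24785458] [-0.28400297 -0.32264069 -0.4278345 ] 6.35
[-9.99262916e-01 -3.83878091e-02  2.22044605e-16]
31.788378576756287 [ 0.72419523 -0.14115287 -1.04485654]
[ 0.36  0.36  1.96 -0.22  0.5  -1.07]
[ 0.36  0.48  1.99 -0.31  0.35 -0.98]
[ 0.36  0.64  2.   -0.56  0.2  -0.72]
```

View pics/s2.png

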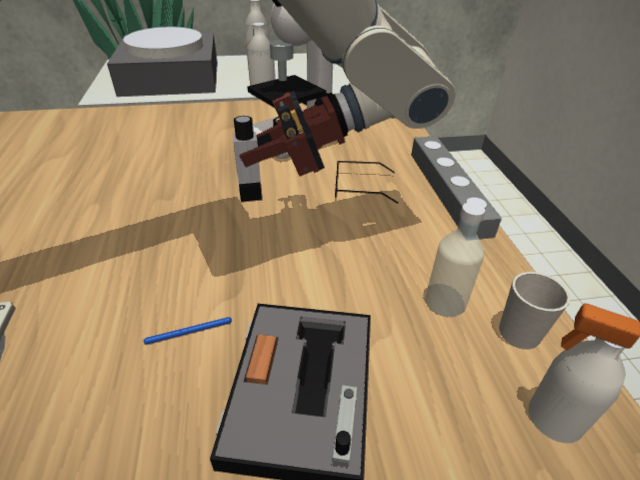

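The scope is held upright, clear of the desk (foot at about (250,192)). Now laying it down.

Run:
```python
from h import *
H=2.2
def pose(axis,tilt,back):
    Rr=Rt(H,tilt,1); return list(np.array(axis)-Rr.as_matrix()[:,2]*back),list(Rr.as_quat())
env.reach(*pose([570,190,150],70,71))
env.move_l(pose([570,190,30],70,71)[0],rate=80)
s=env.read_state();print(s['width'],s['force'],s['tool_pos'],s['time_s'])
cv2.imwrite('pics/s3.png',viewer.camera('side'))
print(env.move_l(pose([570,190,17],70,71)[0],rate=20,f_stop=4))
s=env.read_state();print(s['width'],s['force'],s['tool_pos'],pose([570,190,19],70,71)[0])
cv2.imwrite('pics/s4.png',viewer.camera('side'))
```

```text
31.804883168725414 [ 0.16685192  0.23564321 -1.21242529] [545.97731334 189.15355221  97.09375082] 10.575
True
32.21598157672036 [-0.28293087 -0.22337476  3.72366717] [545.6633168  189.00350591  85.6204825 ] [np.float64(545.7344687417542), np.float64(189.0678123184089), np.float64(85.7181760757995)]
```

View pics/s4.png

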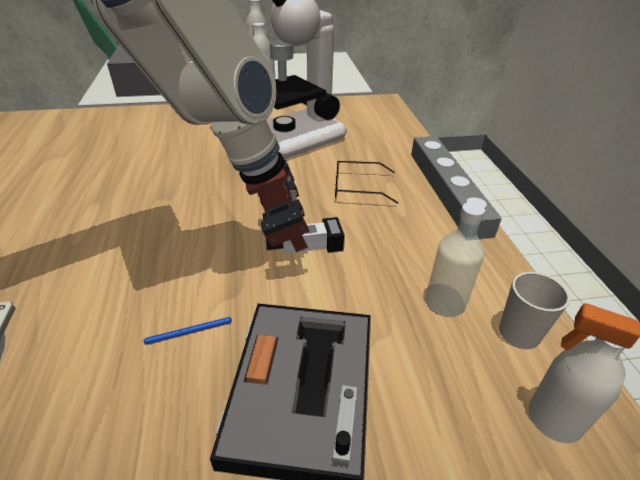

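Run:
```python
from h import *
H=2.2
set_gripper(60)
s=env.read_state();z=R.from_quat(s['orientation']).as_matrix()[:,2]
env.move_l(list(np.array(s['tool_pos'])-z*110),rate=150)
D=Rt(H,90,1)
env.reach([545,188,260],list(D.as_quat()))
s=env.read_state();print(s['time_s'],s['tool_pos'],s['orientation'],s['qpos'])
cv2.imwrite('pics/w5.png',viewer.camera('wrist'));cv2.imwrite('pics/t5.png',viewer.camera('top'))
c=np.array([580,190.4,38]);u=np.array([-np.cos(np.radians(H)),-np.sin(np.radians(H)),0])
print(proj('wrist',np.array([c,c+70*u-[0,0,19],c-70*u]),s), proj('top',np.array([c,c+70*u-[0,0,19],c-70*u])))
for fl in (1,-1):
  for hd in (74,):
    print(fl,[np.round(env.ik([559+dx,-85+dy,zz],list(Rt(hd,90,fl).as_quat())),2) for dx,dy,zz in ((0,0,250),(0,0,110),(-30,-100,300))])
```

```text
13.3667 [544.39442295 187.41730798 258.26863216] [-1.87373412e-02  9.99823989e-01 -8.15414808e-04 -4.87664154e-04] [ 3.11399416e-01  4.07375411e-01  1.77398669e+00 -1.56085639e-03
  9.61635476e-01 -1.29597981e+00]
[[320.66283159 264.90759116]
 [320.62304162 175.31136254]
 [320.60749113 340.20894731]] [[275.99793503 240.98153789]
 [278.99355579 279.95816818]
 [273.82645331 202.65578975]]Traceback (most recent call last):
  File "<stdin>", line 14, in <module>
    return _wrapfunc(a, 'round', decimals=decimals, out=out)
    return _wrapit(obj, method, *args, **kwds)
    result = getattr(arr, method)(*args, **kwds)
TypeError: unsupported operand type(s) for *: 'NoneType' and 'float'
```

View pics/w5.png

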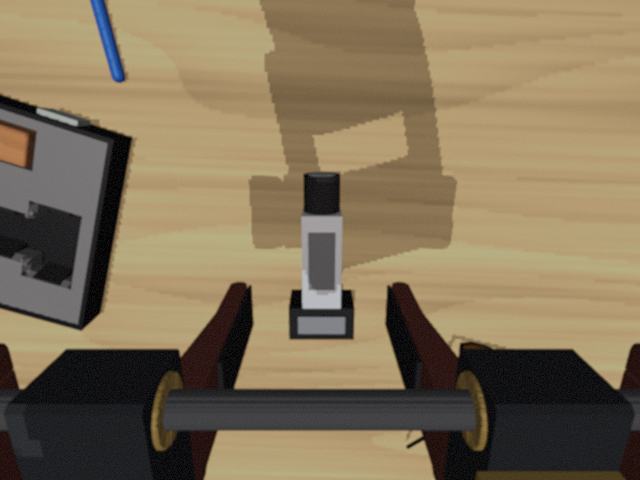

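View pics/t5.png

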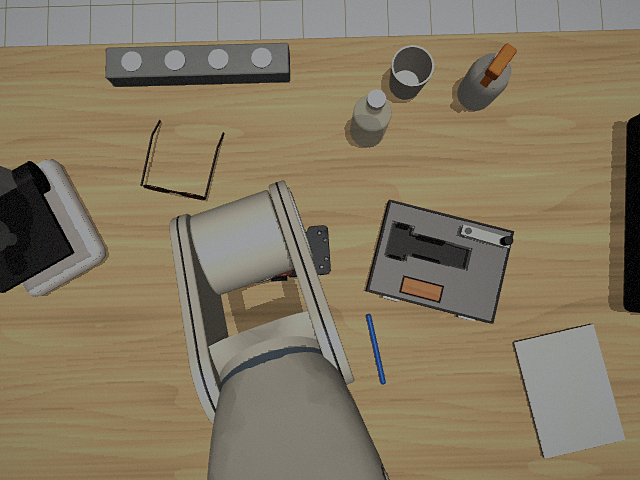

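Run:
```python
from h import *
Q=list(Rt(74,90,-1).as_quat())
env.reach([540,-155,330],Q)
s=env.read_state();print(s['time_s'],s['tool_pos'],s['qpos'])
im=viewer.camera('wrist');cv2.imwrite('pics/w6.png',im)
im=viewer.camera('top');cv2.imwrite('pics/t6.png',im);crop(im,235,185,80,110,5,'pics/t6c.png')
import json;json.dump({k:list(map(float,s[k])) for k in('tool_pos','orientation')},open('w6.json','w'))
```

```text
14.7833 [ 539.82084296 -154.2826042   329.50230637] [-2.99614016e-01  2.99532223e-01  1.74777572e+00  9.55707024e-05
  1.09507466e+00 -2.22168736e-02]
```

View pics/w6.png

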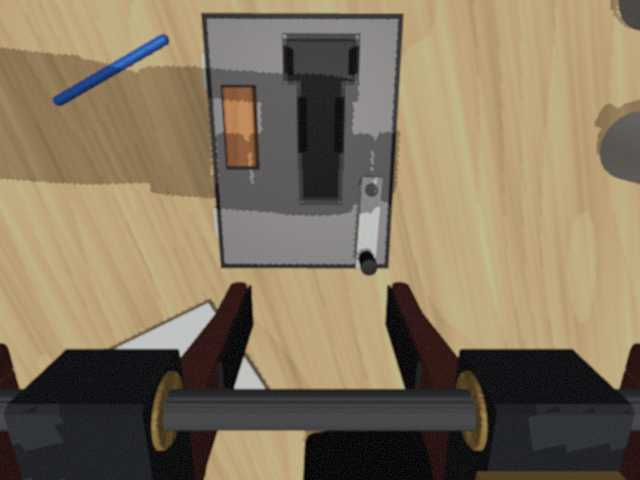

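View pics/t6c.png

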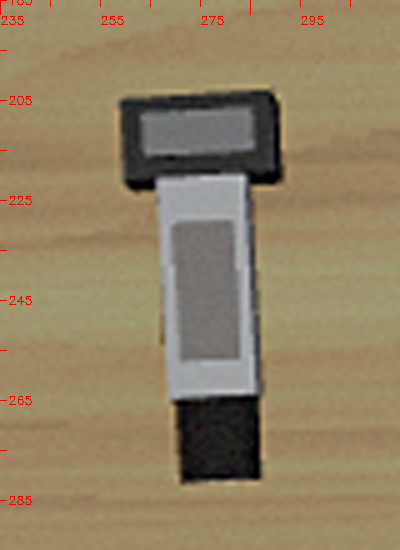

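Run:
```python
from h import *
import json
from scipy.optimize import least_squares
s=json.load(open('w6.json'))
im=cv2.imread('pics/w6.png');crop(im,195,5,215,280,2,'pics/w6c.png');crop(im,335,165,65,120,5,'pics/w6k.png');crop(im,270,20,100,100,6,'pics/w6t.png')
def fit(M,W,q0):
    def f(q):
        c,sn=np.cos(q[2]),np.sin(q[2]); return ((np.array(M)@np.array([[c,sn],[-sn,c]])+q[:2])-W).ravel()
    r=least_squares(f,q0);return r.x,r.fun.round(1)
W=np.array([atz('wrist',p,32,s)[:2] for p in [(203,14),(403,15),(389,267),(223,267)]])
print('case wrist',fit([[-116,-102],[-116,70],[117,70],[117,-102]],W,[552,-108,-1.84]))
W=np.array([atz('top',(235+a/5,185+b/5),38)[:2] for a,b in [(157,176),(247,174),(259,394),(169,398)]])
# scope frame: z' along axis, lateral; foot end at -40
print('scope top',fit([[-40,-16],[-40,16],[40,16],[40,-16]],W,[580,190,np.pi]), W.round(1))
```

```text
case wrist (array([ 554.20673385, -109.66183054,   -1.84790259]), array([-0.6,  1.1,  1.6,  1.3,  0.5, -1.6, -1.5, -0.9]))
scope top (array([578.1093907 , 189.35662721,   3.17353784]), array([-0.6, -0.5,  0.5,  0.2,  0.3,  0.4, -0.2, -0. ])) [[618.2 207.1]
 [618.1 174.5]
 [538.4 171.7]
 [537.8 204.1]]
```

View pics/w6c.png

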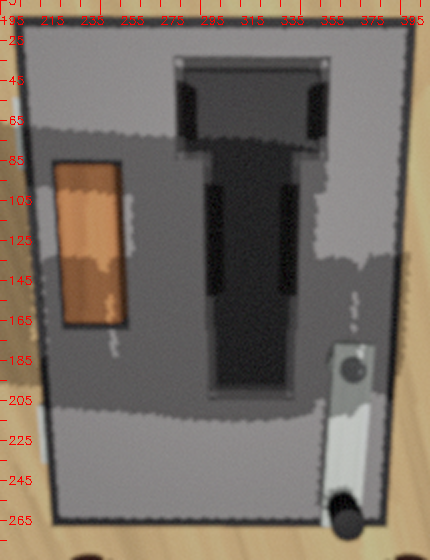

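View pics/w6k.png

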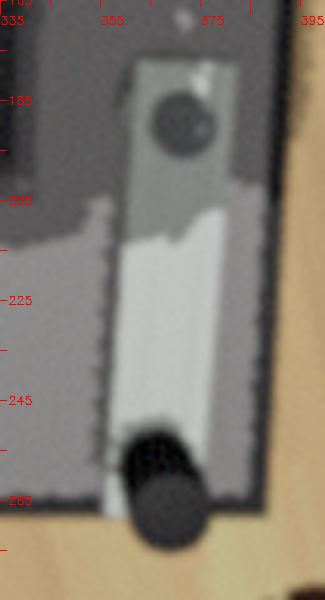

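View pics/w6t.png

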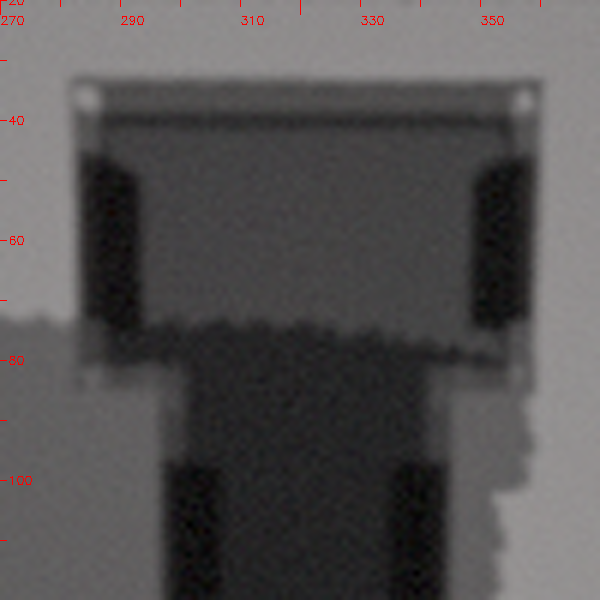

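Run:
```python
from h import *
import json
from scipy.optimize import least_squares
s=json.load(open('w6.json'))
def fit(M,W,q0):
    def f(q):
        c,sn=np.cos(q[2]),np.sin(q[2]); return ((np.array(M)@np.array([[c,sn],[-sn,c]])+q[:2])-W).ravel()
    r=least_squares(f,q0);return r.x,r.fun.round(1)
M=[[-76,-34],[-76,34],[76,-21],[76,21]]
W=np.array([atz('wrist',p,30,s)[:2] for p in [(282,33.5),(358.5,33.5),(300,204),(341,205)]])
print('seat wrist',fit(M,W,[558,-84,-1.84]))
W=np.array([atz('top',p,30)[:2] for p in [(384.5,256),(392.5,220.5),(467,270.5),(471.5,247.5)]])
print('seat top',fit(M,W,[558,-84,-1.84]))
for q in ([554.2,-109.7,-1.848],[552.1,-108.9,-1.8475],[554.7,-107.5,-1.8526]):
    print(np.array(q[:2])-25*np.array([np.cos(q[2]),np.sin(q[2])]))
print('knob',atz('wrist',(368.5,266.5),80,s),'pivot',atz('wrist',(371.3,189.8),54,s))
```

```text
seat wrist (array([559.78498774, -85.42373859,  -1.84639364]), array([-0.7,  0.5,  1.1,  0.2, -1.2, -0.6,  0.9, -0.1]))
seat top (array([559.62822607, -85.80448756,  -1.84760555]), array([-0.5,  1.7,  0.6,  0.1,  0.5, -0.3, -0.5, -1.5]))
[561.04167866 -85.65438849]
[558.929655   -84.85097065]
[561.6522157 -83.4861145]
knob [ 568.11393998 -213.3709844    80.        ] pivot [ 588.76381757 -152.38166656   54.        ]
```

Run:
```python
from h import *
c=np.array([579,189.8]);Q=list(Rt(2.0,90,-1).as_quat())
env.reach([*c,200],Q)
env.move_l([*c,104.5],rate=100,f_stop=8)
set_gripper(20);s=env.read_state();print(s['width'],s['tool_pos'],s['force'],s['time_s'])
g=s['tool_pos']
env.move_l([g[0],g[1],210],rate=120)
S=np.array([560,-85.2]);Q2=list(Rt(74.15,90,-1).as_quat())
env.reach([*S,210],Q2)
env.move_l([*S,145],rate=100)
s=env.read_state();print(s['width'],s['tool_pos'],s['qpos'],s['time_s'])
cv2.imwrite('pics/s7.png',viewer.camera('side'));cv2.imwrite('pics/w7.png',viewer.camera('wrist'))
```

```text
31.677280826437908 [579.12913794 189.86091821 104.77221896] [-0.92602526  0.55458963  2.24035596] 18.1667
31.95425307622183 [560.31759002 -85.18479261 145.27001207] [-1.71872289e-01  5.64464772e-01  1.84794799e+00 -4.63364084e-07
  7.28667612e-01  1.04662362e-01] 21.525
```

View pics/s7.png

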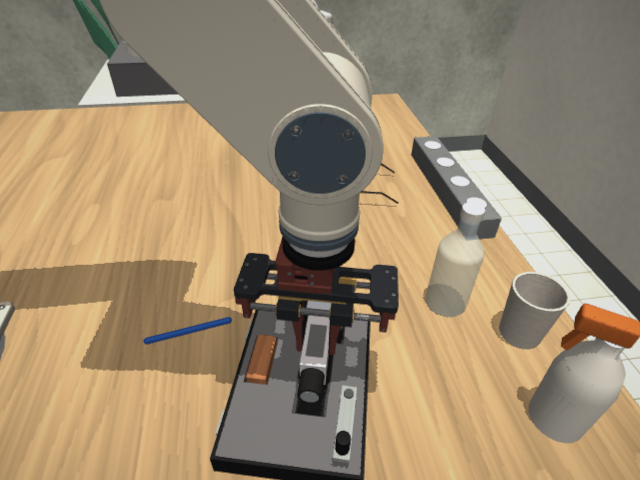

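View pics/w7.png

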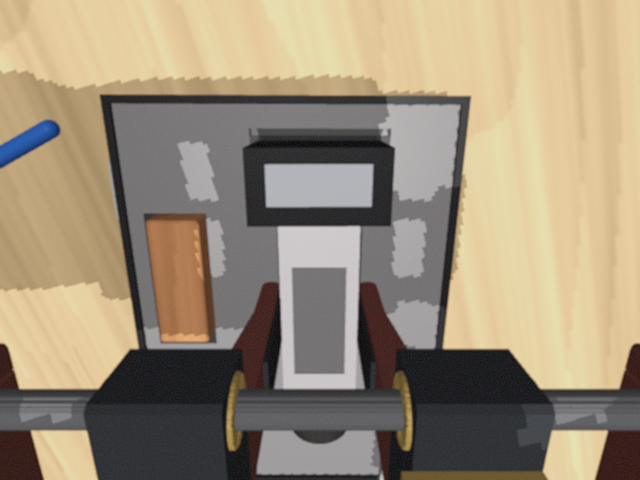

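The eyepiece faces the keeper end. In the wrist view the foot (centre column 319) sits over the pocket (centre 320). Lowering now.

Run:
```python
from h import *
S=[560,-85.2]
print(env.move_l([*S,115],rate=25,f_stop=6))
s=env.read_state();print(s['width'],s['tool_pos'],s['force'],s['wrist_torque'],s['time_s'])
cv2.imwrite('pics/s8.png',viewer.camera('side'));cv2.imwrite('pics/w8.png',viewer.camera('wrist'))
crop(cv2.imread('pics/s8.png'),220,290,170,190,3,'pics/s8c.png')
```

```text
True
31.9551493874205 [560.5103886  -85.24889254 121.42125593] [ 0.85048956 -0.86164437  0.30696487] [ 0.11162604 -0.23890497  0.00994331] 22.5083
```

View pics/s8c.png

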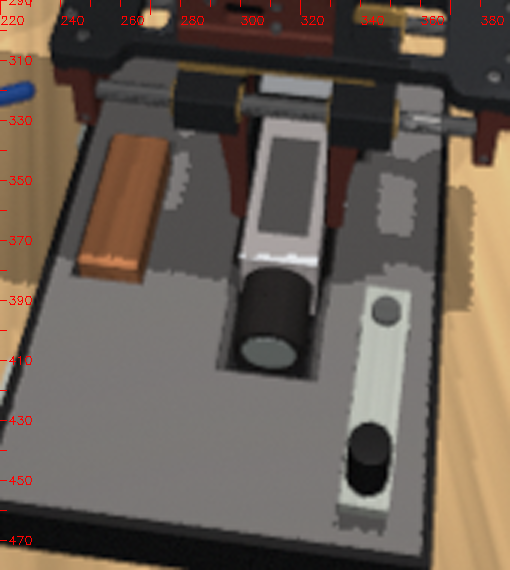

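View pics/w8.png

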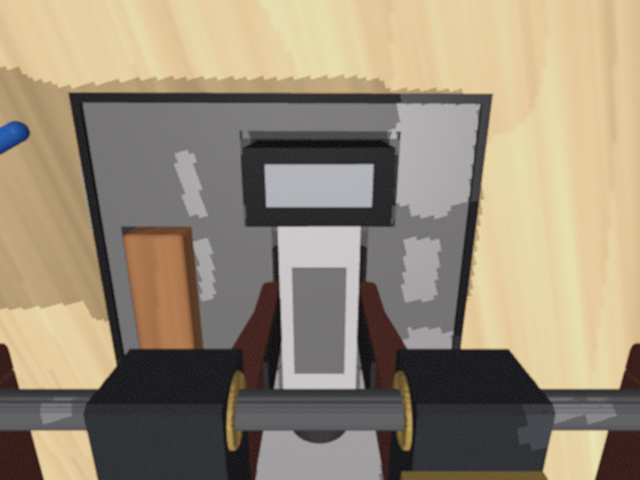

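Run:
```python
from h import *
S=[560,-85.2]
set_gripper(48)
env.move_l([*S,160],rate=100)
set_gripper(0)
s=env.read_state();print(s['width'],s['time_s'])
env.move_l([*S,138],rate=60,f_stop=8)
r=env.move_l([*S,125],rate=12,f_stop=26)
s=env.read_state();print(r,s['tool_pos'],s['force'],s['time_s'])
env.hold(0.2);s=env.read_state();print(s['tool_pos'],s['force'])
env.move_l([*S,190],rate=120)
s=env.read_state();print(s['tool_pos'],s['force'],s['time_s'])
cv2.imwrite('pics/s9.png',viewer.camera('side'));cv2.imwrite('pics/w9.png',viewer.camera('wrist'))
crop(cv2.imread('pics/s9.png'),220,290,170,190,3,'pics/s9c.png')
```

```text
0.6753007337073327 24.4667
True [560.80590319 -84.287182   128.42469564] [-0.94648694  1.74648934  5.5090817 ] 25.8667
[560.77162457 -84.27935457 128.40336315] [-0.9469518   1.49058441  4.87570984]
[559.70220927 -85.14657961 189.70025364] [0.5185384  0.68394452 0.51616469] 26.7333
```

View pics/s9c.png

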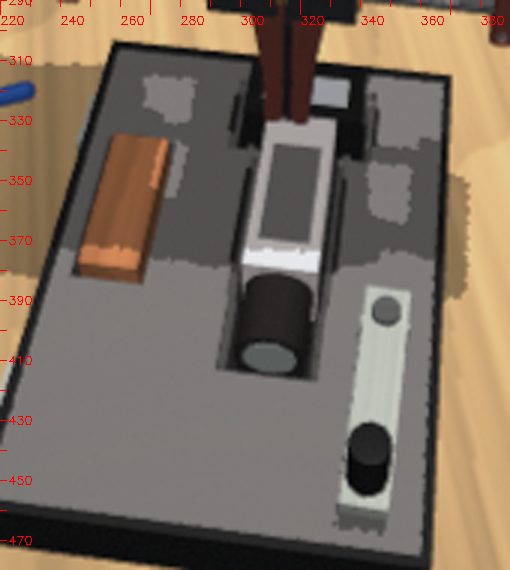

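View pics/w9.png

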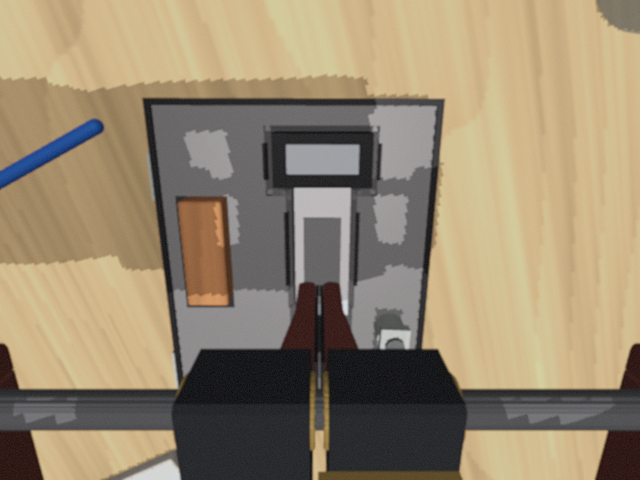

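The press stopped on the force limit with the tips at 48.4 mm, against 48 for fully home, and the scope looks level. Now the keeper: the knob is at about (369,433) in the enlarged crop's own pixels.

Run:
```python
from h import *
yaw=-1.8475;c,sn=np.cos(yaw),np.sin(yaw);Rm=np.array([[c,-sn],[sn,c]])
piv=np.array([560,-85.2])+Rm@[56,46]; k=np.array([568.4,-212.9])
d=k-piv; th0=np.arctan2(d[1],d[0])-yaw+np.pi/2
th0=(th0+np.pi)%(2*np.pi)-np.pi
print('piv',piv,'r',np.linalg.norm(d),'th0',th0)
np.savez('kp.npz',piv=piv,yaw=yaw,th0=th0)
def kp(th,z):
    ph=yaw-np.pi/2+th
    return [*(piv+66*np.array([np.cos(ph),np.sin(ph)])),z], list(Rt(np.degrees(ph)+180,90,-1).as_quat())
for th in (th0,.8,0,-.1): print(np.round(env.ik(*kp(th,140)),2))
p,q=kp(th0,190)
set_gripper(36)
env.reach(p,q)
print(env.move_l(kp(th0,141)[0],rate=60,f_stop=5))
set_gripper(22)
s=env.read_state();print(s['width'],s['tool_pos'],s['force'],s['time_s'])
cv2.imwrite('pics/s10.png',viewer.camera('side'));crop(cv2.imread('pics/s10.png'),260,290,170,190,3,'pics/s10c.png')
```

```text
piv [ 588.95178679 -151.63639094] r 64.61892706583598 th0 1.523832318113448
[-0.38  0.62  1.76 -0.    0.77 -0.06]
[-0.36  0.57  1.86 -0.    0.71  0.69]
[-0.27  0.55  1.9  -0.    0.69  1.58]
[-0.26  0.55  1.9  -0.    0.69  1.69]
False
22.071698158570808 [ 567.99467783 -214.23413934  141.11747767] [-0.3804592   0.13462533  0.38277333] 29.5583
```

View pics/s10c.png

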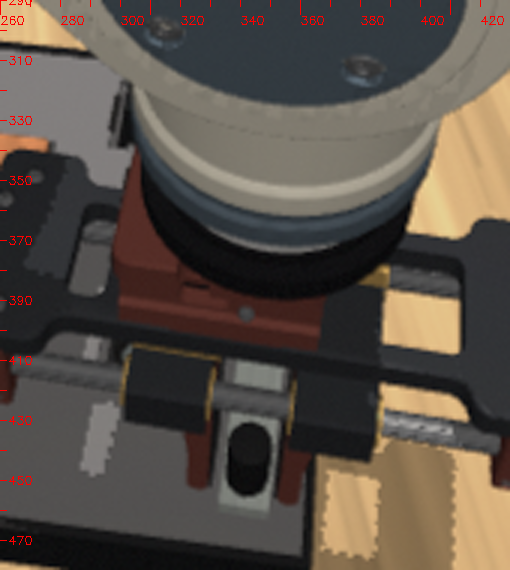

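The knob at about (343,436) sits between the two fingers. Swinging it now.

Run:
```python
from h import *
K=np.load('kp.npz');piv=K['piv'];yaw=float(K['yaw']);th0=float(K['th0'])
def kp(th,z=141):
    ph=yaw-np.pi/2+th
    return [*(piv+66*np.array([np.cos(ph),np.sin(ph)])),z], list(Rt(np.degrees(ph)+180,90,-1).as_quat())
for th in np.linspace(th0,0.06,10)[1:]:
    p,q=kp(th);r=env.move_l(p,q,rate=55,f_stop=12)
    s=env.read_state();print(round(th,2),r,s['force'].round(1) if hasattr(s['force'],'round') else s['force'],round(s['time_s'],1))
    if r: break
cv2.imwrite('pics/s11.png',viewer.camera('side'));crop(cv2.imread('pics/s11.png'),220,290,200,190,3,'pics/s11c.png')
```

```text
1.36 False [0.3 0.4 0.2] 29.9
1.2 False [-0.   0.6  0. ] 30.3
1.04 False [0.4 0.2 0.1] 30.6
0.87 False [-0.5  0.4  0.1] 31.0
0.71 False [-0.   0.1  1. ] 31.3
0.55 False [-1.4  0.4  0.5] 31.7
0.39 False [-0.3 -0.6  0.6] 32.0
0.22 False [-0.8 -0.6  0. ] 32.3
0.06 False [-0.9  0.5  1.4] 32.7
```

View pics/s11c.png

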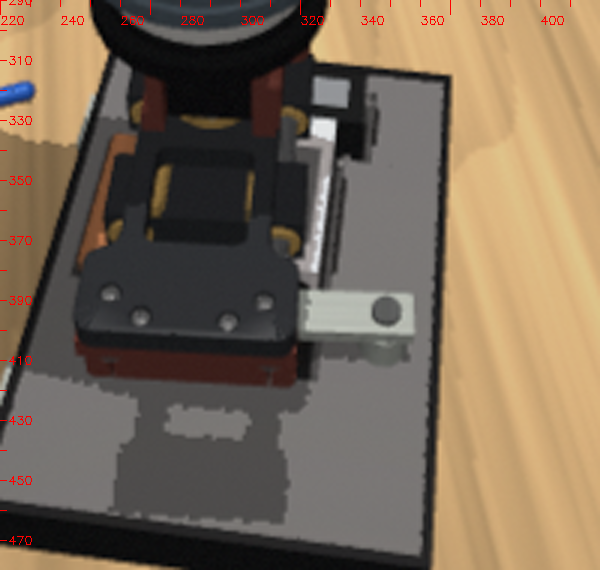

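Run:
```python
from h import *
K=np.load('kp.npz');piv=K['piv'];yaw=float(K['yaw']);th0=float(K['th0'])
def kp(th,z=141):
    ph=yaw-np.pi/2+th
    return [*(piv+66*np.array([np.cos(ph),np.sin(ph)])),z], list(Rt(np.degrees(ph)+180,90,-1).as_quat())
q=kp(0)[1]
# tangential straight push into the stop
r=env.move_l(kp(-0.14)[0],q,rate=15,f_stop=6)
s=env.read_state();d=np.array(s['tool_pos'])[:2]-piv
print(r,s['force'],s['tool_pos'],'tool ang',(np.arctan2(d[1],d[0])-yaw+np.pi/2+np.pi)%(2*np.pi)-np.pi,s['time_s'])
# centre the tool again, open, go up
env.move_l(kp(-0.03)[0],q,rate=40)
set_gripper(30)
s=env.read_state();p=list(s['tool_pos']);p[2]=230;env.move_l(p,rate=120)
env.reach([470,-330,380],q)
s=env.read_state();print(s['time_s'])
im=viewer.camera('top');cv2.imwrite('pics/t12.png',im);crop(im,360,195,160,130,5,'pics/t12c.png')
im=viewer.camera('side');cv2.imwrite('pics/s12.png',im);crop(im,205,300,175,180,3,'pics/s12c.png')
```

```text
True [-0.19253446 -3.35107479  2.11814352] [ 526.51473144 -130.92026056  140.83219659] tool ang -0.04365925553038963 33.3
35.8167
```

View pics/t12c.png

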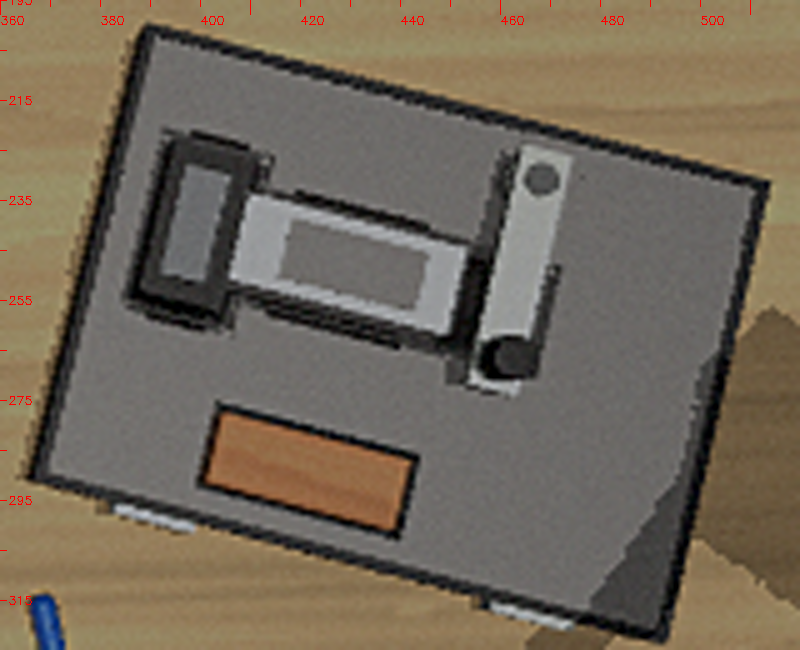

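View pics/s12c.png

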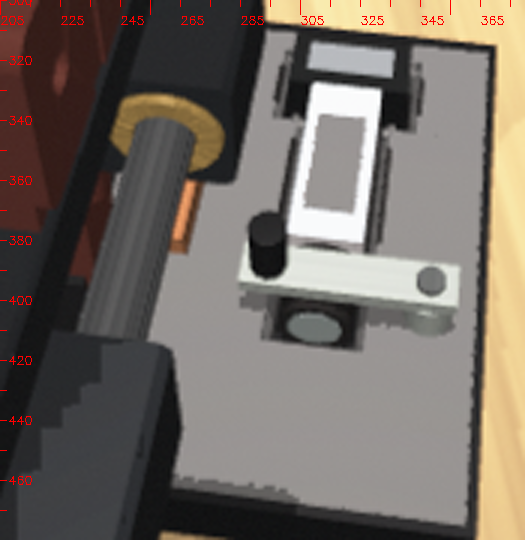

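View pics/t12.png

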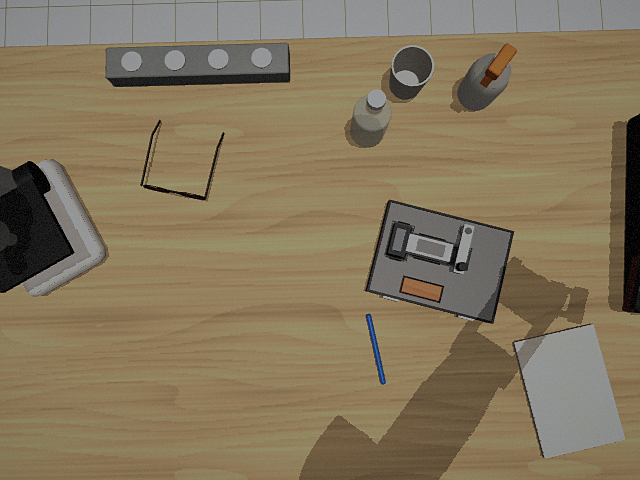

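Run:
```python
from h import *
a=lambda x,y,z:atz('top',(360+x/5,195+y/5),z)[:2]
L=a(468,386,54)-a(520,148,54); Rr=a(543,365,54)-a(573,157,54)
C=a(496,388,54)-a(547,150,54)
n=a(514,357,80)-a(542,178,54)
for v in (L,C,n): print(np.linalg.norm(v).round(1),((np.arctan2(v[1],v[0])+1.8475+np.pi/2+np.pi)%(2*np.pi)-np.pi).round(3))
im=cv2.imread('pics/t12.png');crop(im,440,215,50,65,12,'pics/t12k.png')
```

```text
86.8 0.012
86.8 0.015
66.8 -0.023
```

View pics/t12k.png

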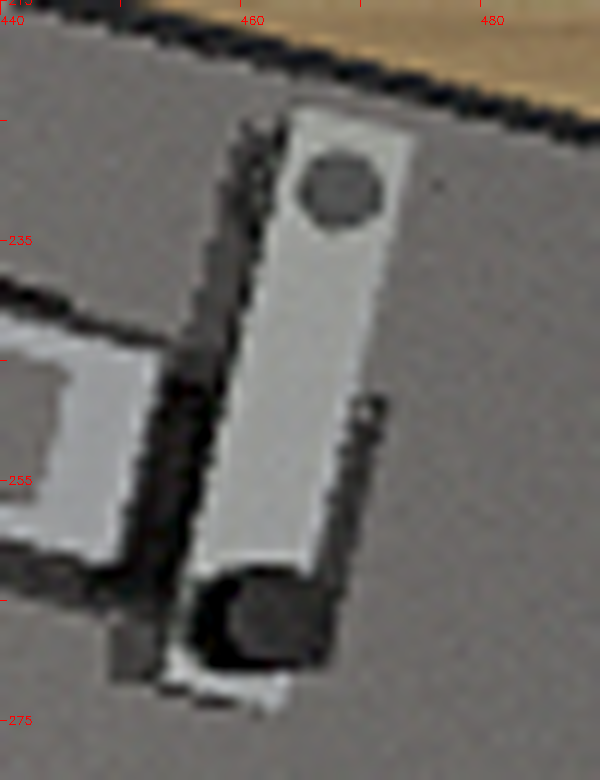

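Run:
```python
from h import *
s=env.read_state();print(s['time_s'],s['force'],s['tool_pos'])
print(workorder.sign_off())
```

```text
35.9167 [-0.37908199  0.51629704 -0.76680478] [ 470.10551206 -328.64559473  378.42631859]
the job is handed in; nothing more can be done
None
```

The microscope is packed away and locked in, and I handed the job in at about 36 s of the 72 s allowed. No verdict comes back, so the results below are from my own checks.

- **Laid down:** I took the microscope standing, tipped it over and set it flat on the open desk. It touched the desk at the expected height, and I let go.
- **Pressed home:** I took it again across the waist and laid it in the cutout, where it stopped about 7 mm high. I let go and pressed it down at the middle with closed fingertips. The press stopped on its 26 N limit with the tips at 48.4 mm; fully home is 48 mm.
- **Keeper locked:** I swung the bar across the eyepiece until it met its stop. There the force jumped to my 6 N limit, after staying under about 2 N along the way. In the last top picture the bar's edges read +0.01 rad and the knob direction −0.02 rad. They disagree slightly, but both are within my reading error of 0.
- **Other things:** In the last top picture the slide box, pen, bottle and spectacles look unmoved. I compared these by eye only. The arm is clear of everything.

The three camera estimates of the case position differed by up to about 3 mm. I used a middle value, and the microscope went in without trouble.

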